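Cock the spring cassette clamp

ROBOT

A 6-joint arm with a two-finger parallel gripper is mounted at the origin on the work surface. World frame = base frame: x ahead of the robot, y to its left, z up, the work surface at z = 0. Lengths are in m, angles in rad, forces in N, time in s.
With the tool pointing down it reaches from about 0.35 to 0.975 m from the base axis. Payload 4.9 kg.
Tool frame: the origin (TCP) lies on the centre line of the jaws, within the pads' length; the fingertips stand ctrl.tcp_to_tips ahead of it and the grasp point (between the pads) lies 3 mm ahead of it (ctrl.tcp_to_tips is the distance from the TCP to the fingertips, in m); z points along the fingers, y is the direction in which the jaws open and shut (so a half turn about z gives the same grasp; the last joint's range is limited). The gripper opens to 85 mm and grips with 20 to 120 N. Pads are 22 mm wide; open, the fingers measure 114 mm over their backs; the gripper's body (76 mm by 85 mm) begins 54 mm behind the grasp point. The pads swing forward as they close: fully open they stand 13 mm farther back than shut.
Start: joints at [1.162, 0.053, 1.613, -0, 1.476, -0.119], TCP at [0.179, 0.599, 0.223] pointing down, gripper open.
Joint ranges: [-3.01, 3.01], [-1.01, 2.22], [0.06, 2.58], [-1.02, 4.17], [0.09, 2.62], [-3.14, 3.14]. Speed limits (rad/s): [2.57, 2.57, 3.14, 3.14, 3.14, 3.14].

INTERFACE

Orientations are given as a rotation vector (axis times angle).
In Python, from station import ctrl, vision gives the robot as it stands.
- The arm moves only by the tool jog_arm, never from a script. Its argument "deltas" is a list of rows, each a list of 7 numbers: the turn, a rotation vector about the tool's x, y, z in rad, then the shift along the tool's x, y, z in cm, then the opening, from 0 (shut) to 1 (fully open). A call has 1 to 12 rows; each row shifts and turns the commanded pose from where the row before left it, along the tool's axes as they then stand; what a row does not reach is not made up. A row lasts 1/12 s, in which the tool goes at most 41.7 mm and 7.16 degrees, less where a joint would pass 70% of its speed; a pose out of reach is approached as far as the arm can. A call with a gripper value outside its range is refused whole. The fingers move at their own pace and stop on an object; "grip_force" is the grip in N (left out, the last holds). Time passes only in rows, so rows that do not move let the fingers close. It gives the time, the measured TCP pose, the force and the opening at its end, in the units of the state.
- ctrl.get_obs(): the state, without advancing time (a new reading comes with each control period).
- vision.get_image(name): name is "scene" or "side" or "wrist"; returns (picture, depth): 384x512x3 uint8, red, green, blue; 384x512 float32, m along the optical axis (not along the pixel's ray), 0 where there is no reading.
- vision.calibration(name): a dict with "fx", "fy", "cx", "cy" (pixels), "dist" ([k1, k2, p1, p2, k3] as OpenCV has them; the pictures are not rectified), "rvec" (rotation vector, rad) and "tvec" (3), from world to camera coordinates, as OpenCV has them; the wrist camera has in their place "hand_eye" (4x4, takes a point from camera to tool coordinates, whose origin is the TCP and whose axes are the flange's). Camera axes: x right, y down, z forward; pixel columns grow to the right and rows downward; lengths in m; the calibration is good to about 2 mm. A picture is of the moment at which its call begins: read the wrist's pose just before it. calibration takes no time and is no camera call.
- ctrl.finish_job(): hands the job in, once; it reports no verdict.
The state is a dict: "t": time; "q": joint angles; "dq": joint speeds; "effort": joint torques, N m; "tool_pos": TCP position; "tool_rot": TCP orientation; "contact_force": force on the tool from outside, world axes, zero at the start; "wrist_torque": the same for the moment, N m; "opening": finger opening in m.
Only numpy, scipy, OpenCV 4.12 (cv2) and the standard library are available. Lean on these libraries where they do the work, as an engineer would, in place of code of your own. Each camera call takes 0.05 s, during which the arm holds its last target. There are 200 camera calls.

TASK

Two spring clamps for tissue cassettes stand on the histology bench. Cock the one with the yellow knob so that it is ready for the next block: draw its sprung arm back until it hooks on its catch, then let go and leave it hooked open, never letting the arm snap shut. Leave the arm of the blue-knobbed clamp alone.

Things in the scene. Friction and masses are not known exactly. Their poses are not given: they have to be found in the camera images.
- clamp: The clamp to cock, fixed to the bench: white base plate 160 (x) x 200 (y) x 12 mm high; origin at the centre of its underside, z up. In this frame the arm's upright hinge axis passes through x = 0, y = -70 mm. A fixed black ridged jaw, top at 38 mm, stands on the +x side of the shut arm.
- clamp_arm (a joint): Swing of the yellow-knobbed arm, rad, anticlockwise from above. 0: sprung shut, arm pointing to the clamp's +y turned 0.4 towards +x. 0.90: hooked, +y turned 0.5 towards -x. 1.12: hard stop. Draw it to 0.95 to 1.10; the catch clicks in by itself behind the arm's tip; then ease back onto it. The spring pulls towards 0, 3 N at the knob when shut, 8 N drawn.
- clamp_knob (a point): Centre of the yellow knob on the arm: upright cylinder, 22 mm diameter, from 45 to 85 mm above the bench (this point: 65 mm), 95 mm from the hinge axis, moving with the arm on that arc. The arm is a dark bar, top at 40 mm, its hinge hub 46 mm; nothing else of the clamp is higher than 42 mm.
- clamp_catch (a point): Nose of the catch, 25 mm above the bench: a brass strut 50 x 10 mm, top at 35 mm, at the plate's +y end. It swings outward as the steel pin at the arm's tip slides along it, then springs in behind the pin. On the strut's other end is a red trigger tab, top at 42 mm: 2 to 3 N on it or on the strut fires the clamp, so keep off both.
- spare_arm (a joint): Swing of the arm of the other clamp, alike in every way but with a blue knob: rad, 0 = shut. Leave it shut.

How it is judged:
By the outcome, as a careful person would: the job done as asked, in the order asked, and still so for the second after the job is handed in, with the robot touching nothing.
It also fails if it takes over 32 s, if anything falls off the work surface, if the arm or the gripper's body presses on something with over 40 N, if the wrist force passes 120 N, or if a joint passes its speed limit or range.

## Working session

There is one attempt and no reset: what is moved stays moved. The work goes in short steps, Python scripts to look and compute and a tool call to move; the robot and the scene stay as the last step left them, time stands still between calls to the robot, and variables do not carry over. Pictures are saved under pics/ and viewed, about 8 in all and at most 12, crops included, and the job is handed in when it is done.

Besides the shell and the picture viewer there is one more tool, called after "Emit:" as name([rows], argument=value, ...), one row to a line, values as JSON. jog_arm: Moves the arm, as the interface text tells. Its arguments: {"type":"object","properties":{"deltas":{"type":"array"},"grip_force":{"type":"number"}},"required":["deltas"]}

```bash
ls; mkdir -p pics; python3 - <<'E'
from station import ctrl, vision
import cv2, numpy as np
print(ctrl.get_obs(), ctrl.tcp_to_tips)
for n in ("scene","side"):
    p,d=vision.get_image(n); np.savez(f"pics/{n}0.npz",p=p,d=d)
    cv2.imwrite(f"pics/{n}0.png",p[...,::-1]); print(n,vision.calibration(n))
a=[cv2.imread(f"pics/{n}0.png") for n in("scene","side")]
cv2.imwrite("pics/both0.png",cv2.resize(np.vstack(a),None,fx=.78,fy=.78))
E
```

```text
pics
{'t': 0.0, 'q': array([ 1.16194376e+00,  5.33488149e-02,  1.61429300e+00,  7.65404106e-06,
        1.47598262e+00, -1.18995129e-01]), 'dq': array([ 1.59919761e-03,  1.54455186e-05, -1.05594558e-03, -8.59937054e-04,
        1.36431666e-03,  1.24959831e-03]), 'effort': array([-1.05010939e-03, -3.93689525e+01, -3.70175421e+01, -1.67753615e-04,
        7.08385240e-03, -1.28829726e-05]), 'tool_pos': array([0.17837531, 0.59834324, 0.22166861]), 'tool_rot': array([-4.53638075e-01, -3.10812342e+00,  3.07735762e-03]), 'contact_force': array([-0.47230126,  0.32298482, -0.18422616]), 'wrist_torque': array([-0.04234614, -0.02924592,  0.0111365 ]), 'opening': 0.08508538537746797} 0.022
scene {'fx': 435.50013884918104, 'fy': 435.50013884918104, 'cx': 250.64829489434987, 'cy': 195.93046870447918, 'dist': array([-0.08054231,  0.        ,  0.        ,  0.        ,  0.        ]), 'rvec': array([ 1.81885473,  1.83341915, -0.64583992]), 'tvec': array([ 0.01363486, -0.37706609,  1.25663546])}
side {'fx': 406.3273358502966, 'fy': 406.3273358502966, 'cx': 243.27160458983903, 'cy': 189.04220846229381, 'dist': array([-0.09713244,  0.        ,  0.        ,  0.        ,  0.        ]), 'rvec': array([ 0.95264747, -2.48903716,  1.08496772]), 'tvec': array([0.36654125, 0.30854307, 0.57992588])}
```

View pics/scene0.png

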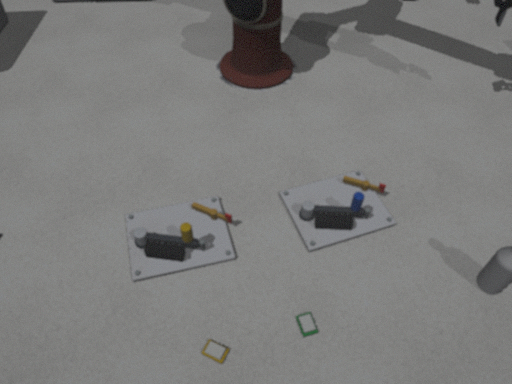

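View pics/side0.png

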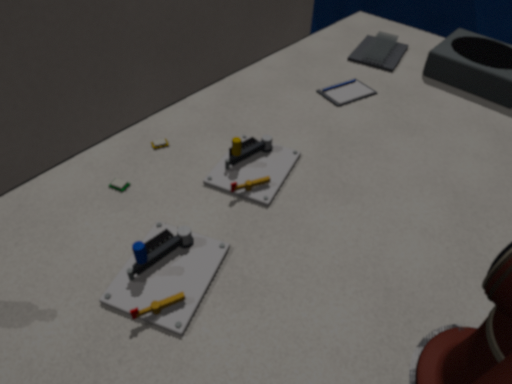

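The scene camera faces the robot, so +y is to the right and +x is down. The yellow clamp's hub is at about (140,237), its knob at (187,232), and the catch with its red tab at about (212,212). The blue clamp is to the right. The side view shows the yellow knob at (236,145).

```bash
cat > h.py <<'E'
import numpy as np, cv2
from station import vision
def cam(n):
    c=vision.calibration(n); K=np.array([[c['fx'],0,c['cx']],[0,c['fy'],c['cy']],[0,0,1]])
    return K,np.array(c['dist']),cv2.Rodrigues(c['rvec'])[0],np.array(c['tvec'])
def ray(n,uv):
    K,D,R,t=cam(n); x=cv2.undistortPoints(np.array([[uv]],float),K,D)[0,0]
    return -R.T@t, R.T@np.array([*x,1.])
def plane(n,uv,z):
    o,d=ray(n,uv); return o+d*(z-o[2])/d[2]
def tri(uva,uvb):
    A=[];b=[]
    for n,uv in(('scene',uva),('side',uvb)):
        o,d=ray(n,uv); d=d/np.linalg.norm(d); P=np.eye(3)-np.outer(d,d); A.append(P); b.append(P@o)
    x=np.linalg.solve(sum(A),sum(b)); return x,[np.linalg.norm(P@x-q) for P,q in zip(A,b)]
def blob(p,lo,hi,box):
    h=cv2.cvtColor(p,cv2.COLOR_RGB2HSV); m=cv2.inRange(h,lo,hi); k=np.zeros_like(m)
    x0,y0,x1,y1=box; k[y0:y1,x0:x1]=m[y0:y1,x0:x1]
    n,_,s,c=cv2.connectedComponentsWithStats(k); i=1+np.argmax(s[1:,4]); return c[i],s[i]
E
python3 - <<'E'
from h import *
S=np.load('pics/scene0.npz')['p'];D=np.load('pics/side0.npz')['p']
Y=((22,130,80),(34,255,255))
a=blob(S,*Y,(170,215,200,250)); b=blob(D,*Y,(222,130,250,165)); print(a,b,tri(a[0],b[0]))
print('scene plane',plane('scene',a[0],.065),'side plane',plane('side',b[0],.065))
for n,P,box in(('scene',S,(110,190,250,285)),('side',D,(195,125,310,215))):
    x0,y0,x1,y1=box
    c=cv2.resize(P[y0:y1,x0:x1],None,fx=5,fy=5,interpolation=cv2.INTER_CUBIC)
    cv2.imwrite(f'pics/{n}c.png',c[...,::-1])
E
```

```text
(array([185.19178082, 227.89041096]), array([181, 223,  10,  11,  73], dtype=int32)) (array([236.22222222, 139.5       ]), array([233, 137,   8,   6,  36], dtype=int32)) (array([ 0.6281272 , -0.13099522,  0.08135608]), [np.float64(0.0009240061823699957), np.float64(0.0009240061823700418)])
scene plane [ 0.61741484 -0.13316681  0.065     ] side plane [ 0.64291454 -0.14869712  0.065     ]
```

View pics/scenec.png

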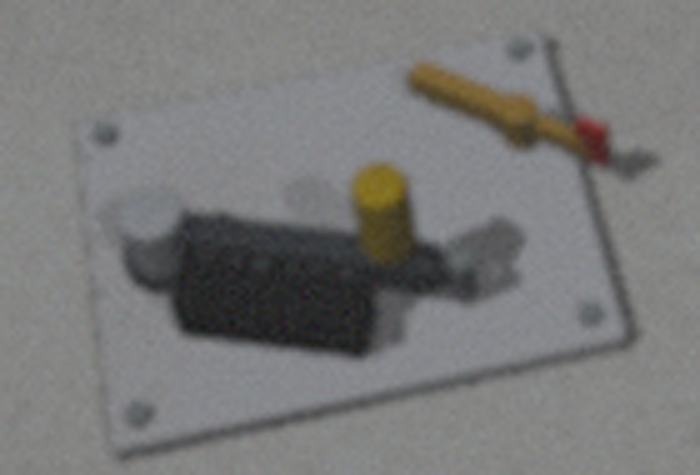

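View pics/sidec.png

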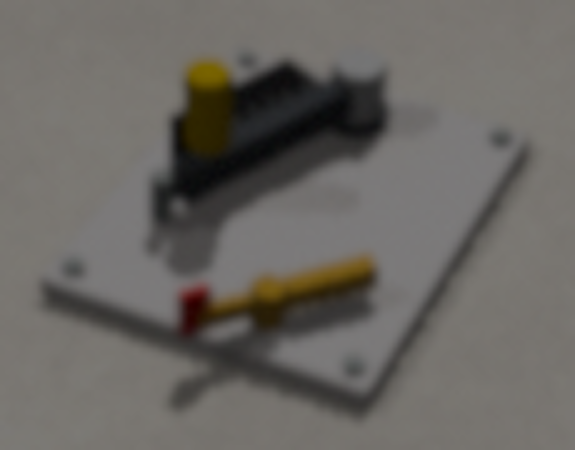

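The crops show the knob top at scene (381,182) and side (209,76), the hub top at scene (148,212) and side (361,65), and four plate screws in each view.

```bash
python3 - <<'E'
from h import *
f=lambda n,p:((p[0]+.5)/5-.5+(110 if n=='scene' else 195),(p[1]+.5)/5-.5+(190 if n=='scene' else 125))
sc=dict(scene=[(106,132),(519,47),(592,313),(140,412)],side=[(501,137),(354,365),(73,267),(247,59)])
co=dict(scene=[(75,123),(548,38),(632,335),(118,448)],side=[(528,142),(362,400),(43,285)])
kt=dict(scene=(381,182),side=(209,76));kb=dict(scene=(387,250),side=(208,145));hb=dict(scene=(148,212),side=(361,65))
for n in sc:
    P=np.array([plane(n,f(n,p),.0135)[:2] for p in sc[n]]); c=P.mean(0)
    v=(P[1]-P[0])+(P[2]-P[3]); u=(P[3]-P[0])+(P[2]-P[1])
    yaw=np.arctan2(-v[0],v[1]); print(n,'screw ctr',c,'yaw',yaw,np.arctan2(u[1],u[0]),'sides',np.linalg.norm(v)/2,np.linalg.norm(u)/2)
    Q=np.array([plane(n,f(n,p),.012)[:2] for p in co[n]]);print(' corners',Q.round(4).tolist(), 'ctr',(Q[0]+Q[2])/2, 'v',Q[1]-Q[0])
    ey=np.array([-np.sin(yaw),np.cos(yaw)]);ex=np.array([ey[1],-ey[0]])
    H=c-.07*ey; print(' hinge',H,'seen hub',plane(n,f(n,hb[n]),.046)[:2])
    print(' knob pred',H+.095*(np.cos(.4)*ey+np.sin(.4)*ex),'seen top',plane(n,f(n,kt[n]),.085)[:2])
print(tri(f('scene',kt['scene']),f('side',kt['side'])),tri(f('scene',hb['scene']),f('side',hb['side'])))
E
```

```text
scene screw ctr [ 0.59530437 -0.15626653] yaw 0.2681060267237338 0.268587153689556 sides 0.17523298650584831 0.13628280164872622
 corners [[0.5475, -0.2732], [0.4999, -0.0779], [0.6469, -0.0379], [0.6985, -0.2289]] ctr [ 0.5971841  -0.15558974] v [-0.04759841  0.19531813]
 hinge [ 0.61384776 -0.22376573] seen hub [ 0.61493847 -0.22452418]
 knob pred [ 0.62634139 -0.12959085] seen top [ 0.62710449 -0.12882216]
side screw ctr [ 0.59509323 -0.15684202] yaw 0.26781702073328445 0.2680431540960163 sides 0.17594786724493258 0.1361048744136695
 corners [[0.5419, -0.267], [0.4915, -0.0775], [0.64, -0.0376]] ctr [ 0.59091814 -0.15232653] v [-0.05038158  0.18952326]
 hinge [ 0.61361712 -0.22434658] seen hub [ 0.61220541 -0.22288527]
 knob pred [ 0.62613796 -0.13017531] seen top [ 0.62378555 -0.12790011]
(array([ 0.6255277 , -0.12944951,  0.08307863]), [np.float64(0.0003174024176582287), np.float64(0.0003174024176581488)]) (array([ 0.61372957, -0.22503445,  0.044145  ]), [np.float64(6.965938427312948e-05), np.float64(6.965938427313865e-05)])
```

The two views agree: hinge at (0.614,-0.224), knob at (0.626,-0.129), clamp yaw 0.268. I'll move over the knob at the current height, then turn so the jaws straddle it along the arm's tangent.

Emit:
jog_arm([
  [0,0,0,-2.65,-2.37,0,1],
  [0,0,0,-2.65,-2.37,0,1],
  [0,0,0,-2.65,-2.37,0,1],
  [0,0,0,-2.65,-2.37,0,1],
  [0,0,0,-2.65,-2.37,0,1],
  [0,0,0,-2.65,-2.37,0,1],
  [0,0,0,-2.65,-2.37,0,1],
  [0,0,0,-2.65,-2.37,0,1],
  [0,0,0,-2.65,-2.37,0,1],
  [0,0,0,-2.65,-2.37,0,1],
  [0,0,0,-2.65,-2.37,0,1],
  [0,0,0,-2.65,-2.37,0,1],
])

```text
t: 1.1
tool_pos: [0.4023, 0.2338, 0.2226]
tool_rot: [-0.453, -3.108, 0.0]
contact_force: [0.8, 0.1, -1.1]
opening: 0.0858
```

Emit:
jog_arm([
  [0,0,0,-2.65,-2.37,0,1],
  [0,0,0,-2.65,-2.37,0,1],
  [0,0,0,-2.65,-2.37,0,1],
  [0,0,0,-2.65,-2.37,0,1],
  [0,0,0,-2.65,-2.37,0,1],
  [0,0,0,-2.65,-2.37,0,1],
  [0,0,0,-2.65,-2.37,0,1],
  [0,0,0,-2.65,-2.37,0,1],
  [0,0,0,-2.65,-2.37,0,1],
  [0,0,0,-2.65,-2.37,0,1],
  [0,0,0,-2.65,-2.37,0,1],
  [0,0,0,-2.65,-2.37,0,1],
])

```text
t: 2.1
tool_pos: [0.6259, -0.1295, 0.2221]
tool_rot: [-0.454, -3.107, -0.0]
contact_force: [0.0, 1.0, 0.1]
opening: 0.0847
```

Emit:
jog_arm([
  [0,0,0.118,0,0,0,0.6],
  [0,0,0.118,0,0,0,0.6],
  [0,0,0.118,0,0,0,0.6],
  [0,0,0.118,0,0,0,0.6],
  [0,0,0.118,0,0,0,0.6],
  [0,0,0.118,0,0,0,0.6],
  [0,0,0.118,0,0,0,0.6],
  [0,0,0.118,0,0,0,0.6],
  [0,0,0.118,0,0,0,0.6],
  [0,0,0.118,0,0,0,0.6],
  [0,0,0.118,0,0,0,0.6],
  [0,0,0.118,0,0,0,0.6],
])

```text
t: 3.1
tool_pos: [0.6252, -0.1278, 0.2221]
tool_rot: [-2.371, -2.059, 0.001]
contact_force: [-0.3, 0.6, 0.6]
opening: 0.0513
```

```bash
cat > st.py <<'E'
from station import ctrl
import numpy as np, cv2
o=ctrl.get_obs(); R=cv2.Rodrigues(np.array(o['tool_rot']))[0]
H=np.array([.6138,-.2240]); d=o['tool_pos'][:2]-H
print('t',round(o['t'],2),'pos',o['tool_pos'].round(4),'F',o['contact_force'].round(1),'open',round(o['opening'],4),'q',np.round(o['q'],2))
print('tool y ang',np.arctan2(R[1,1],R[0,1]).round(3),'z',R[:,2].round(3),'arm q at tcp',(np.arctan2(d[1],d[0])-1.4388).round(3),'r',np.hypot(*d).round(4))
E
cat > wr.py <<'E'
import sys
from h import *
from station import ctrl
o=ctrl.get_obs(); p,d=vision.get_image('wrist'); cv2.imwrite(sys.argv[1],p[...,::-1])
c=vision.calibration('wrist'); T=np.eye(4); T[:3,:3]=cv2.Rodrigues(np.array(o['tool_rot']))[0]; T[:3,3]=o['tool_pos']
W=T@c['hand_eye']; K=np.array([[c['fx'],0,c['cx']],[0,c['fy'],c['cy']],[0,0,1]])
h=cv2.cvtColor(p,cv2.COLOR_RGB2HSV); m=cv2.inRange(h,(22,130,80),(34,255,255))
n,_,s,ce=cv2.connectedComponentsWithStats(m)
for i in range(1,n):
    if s[i,4]>60:
        x=cv2.undistortPoints(ce[i].reshape(1,1,2),K,np.array(c['dist']))[0,0]
        r=W[:3,:3]@np.array([*x,1]); print(ce[i].round(1),s[i].tolist(),(W[:3,3]+r*(.085-W[2,3])/r[2]).round(4))
E
python3 st.py; python3 wr.py pics/w1.png
```

```text
t 3.1 pos [ 0.6252 -0.1278  0.2221] F [-0.3  0.6  0.6] open 0.0513 q [-0.32  0.08  1.58 -0.    1.48 -0.18]
tool y ang -0.141 z [-0.001  0.    -1.   ] arm q at tcp 0.014 r 0.0969
[442.5  58.6] [431, 54, 25, 11, 98] [ 0.7927 -0.0534  0.085 ]
[426.4  91.5] [416, 82, 24, 16, 140] [ 0.7803 -0.0778  0.085 ]
[176.2 146. ] [171, 139, 12, 16, 68] [ 0.5593 -0.0936  0.085 ]
[256.6 174.4] [246, 164, 23, 22, 392] [ 0.6273 -0.1299  0.085 ]
```

View pics/w1.png

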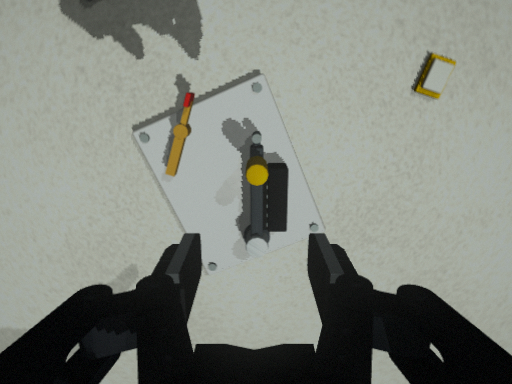

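The wrist view shows the knob at (257,174), between the fingers, about (0.627,-0.130) in world. That agrees with the other two cameras, so I'll descend and grip.

Emit:
jog_arm([
  [0,0,0,-0.15,0.12,1.4,0.6],
  [0,0,0,0,0,1.4,0.6],
  [0,0,0,0,0,1.4,0.6],
  [0,0,0,0,0,1.4,0.6],
  [0,0,0,0,0,1.4,0.6],
  [0,0,0,0,0,1.4,0.6],
  [0,0,0,0,0,1.4,0.6],
  [0,0,0,0,0,1.4,0.6],
  [0,0,0,0,0,1.2,0.6],
  [0,0,0,0,0,1.0,0.6],
  [0,0,0,0,0,0.9,0.6],
  [0,0,0,0,0,0.6,0.6],
])

```text
t: 4.15
tool_pos: [0.6262, -0.1295, 0.0726]
tool_rot: [-2.366, -2.066, 0.001]
contact_force: [-0.7, 0.1, -0.4]
opening: 0.0511
```

Emit:
jog_arm([
  [0,0,0,0,0,0,0.45],
  [0,0,0,0,0,0,0.35],
  [0,0,0,0,0,0,0.3],
  [0,0,0,0,0,0,0.25],
  [0,0,0,0,0,0,0.2],
  [0,0,0,0,0,0,0.15],
  [0,0,0,0,0,0,0.15],
  [0,0,0,0,0,0,0.15],
], grip_force=30)

```text
t: 4.82
tool_pos: [0.6271, -0.1297, 0.0751]
tool_rot: [2.365, 2.066, 0.001]
contact_force: [-1.7, 0.9, 4.8]
opening: 0.0184
```

```bash
python3 st.py
```

```text
t 4.82 pos [ 0.6271 -0.1297  0.0751] F [-1.7  0.9  4.8] open 0.0184 q [-0.32  0.22  1.69  0.    1.23 -0.19]
tool y ang -0.135 z [ 0.001 -0.    -1.   ] arm q at tcp -0.008 r 0.0952
```

```bash
python3 wr.py pics/w2.png; python3 - <<'E'
from h import *
p,d=vision.get_image('side'); c=p[90:215,185:310]; w=cv2.imread('pics/w2.png')
c=cv2.resize(c,(384,384),interpolation=cv2.INTER_CUBIC)[...,::-1]
cv2.imwrite('pics/g2.png',cv2.resize(np.hstack([w,c]),None,fx=.89,fy=.89))
E
python3 st.py
```

```text
[116.7 190.8] [102, 151, 36, 82, 1105] [ 0.569  -0.0919  0.085 ]
[249.6 248.8] [235, 230, 32, 38, 884] [ 0.6253 -0.1295  0.085 ]
t 4.92 pos [ 0.6271 -0.1297  0.0751] F [-2.3  0.1  6. ] open 0.0183 q [-0.32  0.22  1.69  0.    1.23 -0.19]
tool y ang -0.135 z [ 0.001 -0.    -1.   ] arm q at tcp -0.008 r 0.0952
```

View pics/g2.png

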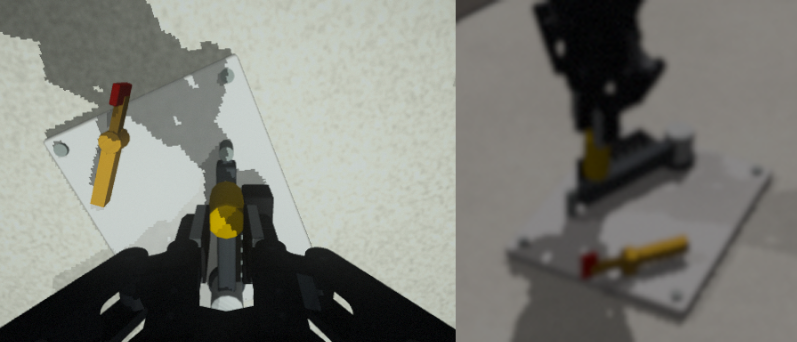

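The pads straddle the knob at about (226,210) in the wrist half of the picture, and the tabs and strut are well clear. I'll ease the small vertical preload and start drawing along the arc.

Emit:
jog_arm([
  [0,0,0,0,0,-0.2,0.15],
  [0,0,-0.05,0,-0.47,0,0.15],
  [0,0,-0.05,0,-0.47,0,0.15],
  [0,0,-0.05,0,-0.47,0,0.15],
  [0,0,-0.05,0,-0.47,0,0.15],
  [0,0,-0.05,0,-0.47,0,0.15],
  [0,0,-0.05,0,-0.47,0,0.15],
  [0,0,0,0,0,0,0.15],
  [0,0,0,0,0,0,0.15],
], grip_force=40)

```text
t: 5.67
tool_pos: [0.5981, -0.1292, 0.0754]
tool_rot: [-2.032, -2.395, 0.0]
contact_force: [0.3, 0.8, -0.1]
opening: 0.0129
```

```bash
python3 st.py; python3 wr.py pics/w3.png; python3 st.py
```

```text
t 5.67 pos [ 0.5981 -0.1292  0.0754] F [ 0.3  0.8 -0.1] open 0.0129 q [-0.33  0.15  1.76  0.    1.23 -0.5 ]
tool y ang 0.164 z [-0.  0. -1.] arm q at tcp 0.296 r 0.0961
[166.6 168.3] [144, 137, 48, 62, 782] [ 0.5531 -0.096   0.085 ]
[315.5 256.3] [299, 240, 34, 37, 916] [ 0.6291 -0.1285  0.085 ]
t 5.72 pos [ 0.5983 -0.1292  0.0754] F [ 0.2 -1.1 -0.3] open 0.0131 q [-0.33  0.16  1.76  0.    1.23 -0.5 ]
tool y ang 0.164 z [-0.  0. -1.] arm q at tcp 0.294 r 0.0961
```

The grip slipped off: the opening fell to 13 mm and the knob is still near its shut position. I'll find out why before trying again.

```bash
python3 - <<'E'
from h import *
from station import ctrl
o=ctrl.get_obs(); w,dw=vision.get_image('wrist'); p,d=vision.get_image('side'); s,ds=vision.get_image('scene')
np.savez('pics/s3.npz',w=w,dw=dw,p=p,d=d,s=s,ds=ds)
T=np.eye(4); T[:3,:3]=cv2.Rodrigues(np.array(o['tool_rot']))[0]; T[:3,3]=o['tool_pos']
c=vision.calibration('wrist'); W=T@c['hand_eye']; K=np.array([[c['fx'],0,c['cx']],[0,c['fy'],c['cy']],[0,0,1]])
print('cam pos',W[:3,3].round(3)); 
def wp(u,v):
    x=cv2.undistortPoints(np.array([[[u,v]]],float),K,np.array(c['dist']))[0,0]; z=dw[v,u]; return (W@np.array([x[0]*z,x[1]*z,z,1]))[:3].round(4)
print('knob top',wp(315,256),'bench',wp(450,60))
# where TCP & tips project in the three views
for nm,z in(('tcp',0),('tip',.022)):
    X=(T@np.array([0,0,z,1]))[:3]
    for n in('scene','side'):
        K2,D2,R2,t2=cam(n); print(nm,n,cv2.projectPoints(X.reshape(1,3),R2,t2,K2,D2)[0].ravel().round(1))
    q=np.linalg.inv(W)@np.array([*X,1]); print(nm,'wrist',cv2.projectPoints(q[:3].reshape(1,3),np.zeros(3),np.zeros(3),K,np.array(c['dist']))[0].ravel().round(1))
a=cv2.resize(w,(400,300)); b=cv2.resize(p[95:195,185:318],(400,300),interpolation=cv2.INTER_CUBIC); e=cv2.resize(s[175:275,120:253],(400,300),interpolation=cv2.INTER_CUBIC)
cv2.imwrite('pics/g3.png',np.vstack([np.hstack([a,b]),np.hstack([e,e*0])])[...,::-1])
E
```

```text
cam pos [ 0.587 -0.055  0.227]
knob top [ 0.6287 -0.128   0.0858] bench [ 7.091e-01 -1.820e-02  1.000e-04]
tcp scene [187.7 216.4]
tcp side [245.5 147.9]
tcp wrist [253.2 239.3]
tip scene [188.9 223.2]
tip side [245.3 155.8]
tip wrist [253.3 222.3]
```

View pics/g3.png

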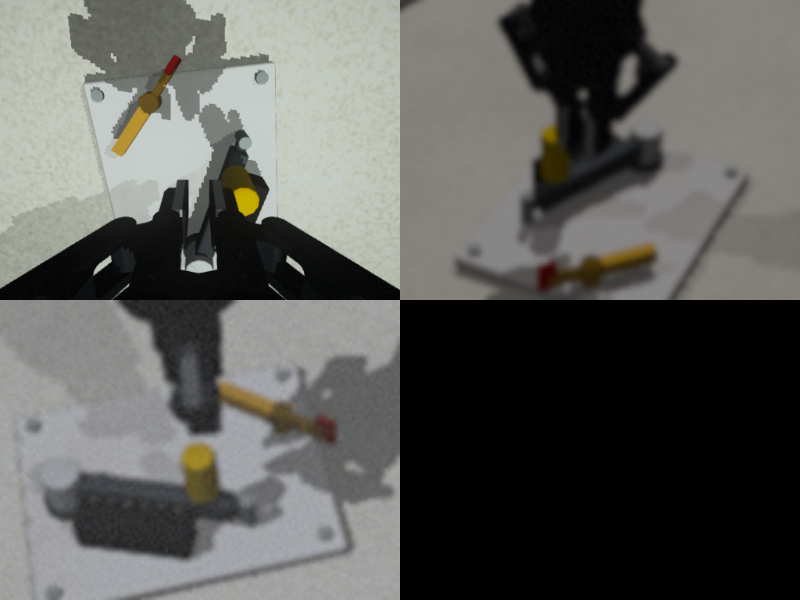

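The fingers now stand beside the knob, on its -x side, and the tips look higher than I assumed. The depth images will give their true position in the tool frame.

```bash
python3 - <<'E'
from h import *
from station import ctrl
o=ctrl.get_obs(); z=np.load('pics/s3.npz'); T=np.eye(4); T[:3,:3]=cv2.Rodrigues(np.array(o['tool_rot']))[0]; T[:3,3]=o['tool_pos']
c=vision.calibration('wrist')
def cloud(d,K,D,M):
    v,u=np.nonzero(d>0); x=cv2.undistortPoints(np.stack([u,v],1).astype(float)[:,None],K,D)[:,0]
    q=d[v,u]; return np.c_[x*q[:,None],q,np.ones(len(q))]@M.T
K=np.array([[c['fx'],0,c['cx']],[0,c['fy'],c['cy']],[0,0,1]])
def E(n):
    K,D,R,t=cam(n); M=np.eye(4); M[:3,:3]=R.T; M[:3,3]=-R.T@t; return K,D,np.linalg.inv(T)@M
for n,d,a in(('wrist',z['dw'],(K,np.array(c['dist']),c['hand_eye'])),('side',z['d'],E('side')),('scene',z['ds'],E('scene'))):
    P=cloud(d,*a)[:,:3]*1000; m=(abs(P[:,0])<30)&(abs(P[:,1])<45)&(P[:,2]<30)&(P[:,2]>-40); P=P[m]
    print(n,len(P))
    for y in range(-40,45,5):
        s=P[(P[:,1]>=y)&(P[:,1]<y+5)]
        if len(s)>3: print(' y',y,len(s),'x',np.percentile(s[:,0],[2,50,98]).round(1),'z',np.percentile(s[:,2],[2,50,98]).round(1))
E
```

```text
wrist 3895
 y -20 282 x [6.5 7.1 7.7] z [-39.4 -29.1 -16. ]
 y -15 288 x [ 6.8 10.9 11.6] z [-39.6 -28.4 -13.9]
 y -10 454 x [-9.1 10.9 11.7] z [-39.7 -27.5 -12.3]
 y 5 364 x [-9.6 10.9 11.7] z [-39.5 -27.1 -12. ]
 y 10 287 x [ 7.1 11.1 11.7] z [-39.5 -28.  -12.9]
 y 15 435 x [-5.8  7.   7.8] z [-38.8 -24.5  24.4]
 y 20 423 x [-3.6  2.8  7.3] z [-35.4   1.3  26. ]
 y 25 585 x [-12.2   3.4   5.2] z [-11.1  -9.2  25.2]
 y 30 555 x [-14.2   0.9   5. ] z [-11.   -9.3  23.8]
 y 35 222 x [-11.7  -2.2   2.6] z [-10.9  -9.1  23.5]
side 349
 y -25 24 x [-4.7  2.4  8.4] z [-38.7 -28.6 -17.9]
 y -20 30 x [-2.9  7.   9.1] z [-37.9 -28.2 -15.6]
 y -15 33 x [ 3.  10.6 13.2] z [-39.5 -25.4  -8.2]
 y -10 16 x [ 9.2 11.4 12.3] z [-39.2 -24.9 -10.6]
 y 0 8 x [-8.   1.7 10.1] z [-37.6 -25.  -18.1]
 y 5 76 x [-10.   4.  13.] z [-38.7 -24.7  -8.7]
 y 10 14 x [ 9.7 12.  12.9] z [-38.2 -29.8 -11.8]
 y 15 53 x [-12.7   0.    8.8] z [-38.   11.6  27.4]
 y 20 36 x [1.5 4.2 7.2] z [-9.4  6.9 27.5]
 y 25 35 x [-6.2  4.7  6.8] z [-9.5  3.2 27.8]
 y 30 22 x [-11.1   2.4   4.9] z [-10.7  -3.4  24.7]
scene 280
 y 10 21 x [-10.7   7.2  10.9] z [-23.3 -17.9 -11. ]
 y 15 37 x [-9.9  0.4  7. ] z [-32.8 -22.3  -8.2]
 y 20 29 x [-13.7  -5.2   3.6] z [-31.4 -10.   -7.5]
 y 25 30 x [-15.6  -3.    4.8] z [-11.   -9.3  13.8]
 y 30 57 x [-16.1  -4.4   4.2] z [-11.4  -5.2  27.1]
 y 35 102 x [-13.6  -5.9   1.6] z [-9.8  6.6 26.6]
```

All three cameras agree that the fingertips are about 12 mm *behind* the reported TCP at this opening, not 22 mm ahead as `ctrl.tcp_to_tips` says. So the pads only brushed the knob's top. I'll trust the measurement, but check the palm clearance and the knob before going lower.

```bash
python3 - <<'E'
from h import *
from station import ctrl
o=ctrl.get_obs(); z=np.load('pics/s3.npz'); T=np.eye(4); T[:3,:3]=cv2.Rodrigues(np.array(o['tool_rot']))[0]; T[:3,3]=o['tool_pos']
for n,k in(('side','d'),('scene','ds')):
    K,D,R,t=cam(n); M=np.eye(4); M[:3,:3]=R.T; M[:3,3]=-R.T@t; M=np.linalg.inv(T)@M; d=z[k]
    v,u=np.nonzero(d>0); x=cv2.undistortPoints(np.stack([u,v],1).astype(float)[:,None],K,D)[:,0]; q=d[v,u]
    P=(np.c_[x*q[:,None],q,np.ones(len(q))]@M.T)[:,:3]*1000; P=P[(abs(P[:,0])<60)&(abs(P[:,1])<70)]
    for a in range(-200,0,15):
        s=P[(P[:,2]>=a)&(P[:,2]<a+15)]
        if len(s)>5: print(n,a,len(s),'x',np.percentile(s[:,0],[3,97]).round(),'y',np.percentile(s[:,1],[3,97]).round())
S,Dd=z['s'],z['p']; Y=((22,130,80),(34,255,255)); a=blob(S,*Y,(165,215,205,250)); b=blob(Dd,*Y,(222,130,250,165)); print(a[0],b[0],tri(a[0],b[0]))
E
python3 st.py
```

```text
side -200 202 x [-2. 37.] y [-36.  17.]
side -185 385 x [-11.  38.] y [-38.  27.]
side -170 276 x [-6. 38.] y [-38.  22.]
side -155 269 x [-4. 38.] y [-38.  23.]
side -140 95 x [-5. 37.] y [-39.  10.]
side -125 285 x [-5. 20.] y [-46.  38.]
side -110 380 x [-7. 20.] y [-63.  58.]
side -95 253 x [-5. 19.] y [-56.  54.]
side -80 228 x [-10.  18.] y [-49.  45.]
side -65 210 x [-8. 15.] y [-38.  40.]
side -50 105 x [-9. 13.] y [-21.  16.]
side -35 111 x [-7. 13.] y [-21.  17.]
side -20 92 x [-8. 12.] y [-20.  35.]
side -5 43 x [-4.  7.] y [17. 33.]
scene -200 162 x [-27.  34.] y [15. 38.]
scene -185 489 x [-33.  36.] y [ 4. 37.]
scene -170 282 x [-32.  36.] y [11. 37.]
scene -155 284 x [-32.  35.] y [11. 38.]
scene -140 99 x [-17.  13.] y [29. 38.]
scene -125 164 x [-17.  18.] y [15. 48.]
scene -110 219 x [-17.  17.] y [18. 64.]
scene -95 64 x [-16.  17.] y [14. 59.]
scene -80 74 x [-15.  15.] y [16. 49.]
scene -65 20 x [-10.  14.] y [15. 40.]
scene -35 40 x [-10.   8.] y [12. 21.]
scene -20 122 x [-15.  10.] y [13. 37.]
scene -5 54 x [-15.   5.] y [29. 39.]
[185.33333333 230.52252252] [234.6 139.5] (array([ 0.63257206, -0.13054739,  0.0793509 ]), [np.float64(0.0009580082852027988), np.float64(0.0009580082852027184)])
t 5.87 pos [ 0.5985 -0.1292  0.0756] F [ 0.7 -0.4 -0.8] open 0.0126 q [-0.33  0.16  1.76 -0.    1.23 -0.5 ]
tool y ang 0.165 z [-0.  0. -1.] arm q at tcp 0.292 r 0.096
```

Emit:
jog_arm([
  [0,0,0,0,0,-1,0.6],
  [0,0,0,0,0,-1,0.6],
  [0,0,0,-0.115,0.69,0,0.6],
  [0,0,0,-0.115,0.69,0,0.6],
  [0,0,0,-0.115,0.69,0,0.6],
  [0,0,0,-0.115,0.69,0,0.6],
  [0,0,0.074,0,0,0,0.6],
  [0,0,0.074,0,0,0,0.6],
  [0,0,0.074,0,0,0,0.6],
  [0,0,0.074,0,0,0,0.6],
  [0,0,0,0,0,0,0.6],
])

```text
t: 6.78
tool_pos: [0.6267, -0.1291, 0.0952]
tool_rot: [-2.363, -2.069, 0.001]
contact_force: [0.2, -0.3, -0.0]
opening: 0.0513
```

Emit:
jog_arm([
  [0,0,0,0,0,0.6,0.6],
  [0,0,0,0,0,0.6,0.6],
  [0,0,0,0,0,0.6,0.6],
  [0,0,0,0,0,0.6,0.6],
  [0,0,0,0,0,0.6,0.6],
  [0,0,0,0,0,0.6,0.6],
  [0,0,0,0,0,0.6,0.6],
  [0,0,0,0,0,0.6,0.6],
  [0,0,0,0,0,0,0.6],
])

```text
t: 7.53
tool_pos: [0.6253, -0.1289, 0.046]
tool_rot: [-2.36, -2.07, 0.002]
contact_force: [-0.6, 0.6, 0.3]
opening: 0.0515
```

```bash
python3 st.py; python3 wr.py pics/w4.png; cat > tips.py <<'E'
from h import *
from station import ctrl
o=ctrl.get_obs(); w,d=vision.get_image('wrist'); c=vision.calibration('wrist'); K=np.array([[c['fx'],0,c['cx']],[0,c['fy'],c['cy']],[0,0,1]])
v,u=np.nonzero(d>0); x=cv2.undistortPoints(np.stack([u,v],1).astype(float)[:,None],K,np.array(c['dist']))[:,0]; q=d[v,u]
P=(np.c_[x*q[:,None],q,np.ones(len(q))]@np.array(c['hand_eye']).T)[:,:3]*1000; P=P[(abs(P[:,0]-10.5)<3.5)&(abs(P[:,1])<60)&(P[:,2]<5)&(P[:,2]>-60)]
for y in range(-60,60,5):
    s=P[(P[:,1]>=y)&(P[:,1]<y+5)]
    if len(s)>10: print(y,len(s),'max z',np.percentile(s[:,2],98).round(1),'world tip z',(o['tool_pos'][2]*1000-np.percentile(s[:,2],98)).round(1))
E
python3 tips.py
```

```text
t 7.53 pos [ 0.6253 -0.1289  0.046 ] F [-0.6  0.6  0.3] open 0.0515 q [-0.32  0.25  1.71 -0.    1.19 -0.19]
tool y ang -0.131 z [-0.003  0.001 -1.   ] arm q at tcp 0.011 r 0.0958
[ 97.4 219. ] [82, 181, 35, 73, 1197] [ 0.5712 -0.0938  0.085 ]
[258.6 283.8] [233, 261, 52, 47, 1848] [ 0.6276 -0.1295  0.085 ]
-55 36 max z -57.2 world tip z 104.0
-50 78 max z -55.9 world tip z 102.6
-45 124 max z -53.7 world tip z 100.5
-40 357 max z -20.1 world tip z 66.9
-35 449 max z -18.6 world tip z 65.4
-30 865 max z -16.2 world tip z 63.0
-25 47 max z -13.7 world tip z 60.4
-10 13 max z -7.6 world tip z 54.3
-5 464 max z -2.3 world tip z 49.1
0 488 max z -2.4 world tip z 49.2
5 337 max z -1.8 world tip z 48.6
25 780 max z -16.1 world tip z 62.9
30 493 max z -17.7 world tip z 64.5
35 435 max z -19.9 world tip z 66.7
40 126 max z -53.9 world tip z 100.7
45 91 max z -54.8 world tip z 101.6
50 43 max z -57.3 world tip z 104.1
```

Tips are at z of about 62 mm and straddle the knob. I'll go 7 mm lower, centre, and close.

Emit:
jog_arm([
  [0,0,0,0,0.1,0.35,0.6],
  [0,0,0,0,0,0.35,0.6],
  [0,0,0,0,0,0,0.45],
  [0,0,0,0,0,0,0.35],
  [0,0,0,0,0,0,0.25],
  [0,0,0,0,0,0,0.2],
  [0,0,0,0,0,0,0.1],
  [0,0,0,0,0,0,0.1],
  [0,0,0,0,0,0,0.1],
], grip_force=40)

```text
t: 8.38
tool_pos: [0.6272, -0.1293, 0.041]
tool_rot: [-2.362, -2.071, 0.001]
contact_force: [-2.8, 0.4, 2.6]
opening: 0.021
```

```bash
python3 st.py; python3 tips.py
```

```text
t 8.38 pos [ 0.6272 -0.1293  0.041 ] F [-2.8  0.4  2.6] open 0.021 q [-0.32  0.26  1.7  -0.    1.18 -0.19]
tool y ang -0.131 z [-0.001  0.    -1.   ] arm q at tcp -0.008 r 0.0956
-45 42 max z -55.4 world tip z 96.4
-40 80 max z -53.5 world tip z 94.5
-35 152 max z -52.1 world tip z 93.2
-30 202 max z -50.0 world tip z 91.1
-25 373 max z -18.0 world tip z 59.0
-20 529 max z -15.8 world tip z 56.9
-15 764 max z -14.1 world tip z 55.2
-10 241 max z 2.6 world tip z 38.4
-5 686 max z 1.2 world tip z 39.8
0 670 max z 1.2 world tip z 39.9
5 297 max z 2.2 world tip z 38.8
10 666 max z -13.6 world tip z 54.6
15 602 max z -14.5 world tip z 55.6
20 462 max z -17.4 world tip z 58.5
25 179 max z -49.8 world tip z 90.9
30 189 max z -51.7 world tip z 92.7
35 73 max z -53.6 world tip z 94.7
40 62 max z -54.2 world tip z 95.3
```

The grip is now solid at 21 mm, with the tips at z of about 54 mm. I'll draw part of the way and check.

Emit:
jog_arm([
  [0,0,-0.05,0,-0.47,0,0.1],
  [0,0,-0.05,0,-0.47,0,0.1],
  [0,0,-0.05,0,-0.47,0,0.1],
  [0,0,-0.05,0,-0.47,0,0.1],
  [0,0,-0.05,0,-0.47,0,0.1],
  [0,0,-0.05,0,-0.47,0,0.1],
  [0,0,0,0,0,0,0.1],
], grip_force=60)

```text
t: 9.02
tool_pos: [0.5995, -0.1297, 0.0411]
tool_rot: [2.026, 2.399, 0.001]
contact_force: [1.3, -0.6, -1.0]
opening: 0.0204
```

```bash
python3 st.py
```

```text
t 9.02 pos [ 0.5995 -0.1297  0.0411] F [ 1.3 -0.6 -1. ] open 0.0204 q [-0.33  0.2   1.77  0.    1.17 -0.5 ]
tool y ang 0.169 z [ 0.002 -0.001 -1.   ] arm q at tcp 0.283 r 0.0954
```

```bash
python3 wr.py pics/w5.png
```

```text
[136.1 200.1] [119, 181, 36, 39, 659] [ 0.5527 -0.1001  0.085 ]
[253.5 291.4] [228, 267, 52, 48, 1855] [ 0.5997 -0.13    0.085 ]
```

The knob is moving with the gripper, at (0.5997,-0.130). I'll keep drawing.

Emit:
jog_arm([
  [0,0,-0.05,0,-0.47,0,0.1],
  [0,0,-0.05,0,-0.47,0,0.1],
  [0,0,-0.05,0,-0.47,0,0.1],
  [0,0,-0.05,0,-0.47,0,0.1],
  [0,0,-0.05,0,-0.47,0,0.1],
  [0,0,-0.05,0,-0.47,0,0.1],
  [0,0,-0.05,0,-0.47,0,0.1],
  [0,0,-0.05,0,-0.47,0,0.1],
  [0,0,-0.05,0,-0.47,0,0.1],
  [0,0,-0.05,0,-0.47,0,0.1],
  [0,0,0,0,0,0,0.1],
])

```text
t: 9.98
tool_pos: [0.5567, -0.1478, 0.0411]
tool_rot: [1.372, 2.825, 0.0]
contact_force: [1.4, -1.2, -1.2]
opening: 0.0207
```

```bash
python3 st.py; python3 wr.py pics/w6.png
```

```text
t 9.98 pos [ 0.5567 -0.1478  0.0411] F [ 1.4 -1.2 -1.2] open 0.0207 q [-0.39  0.12  1.87  0.    1.16 -1.06]
tool y ang 0.667 z [ 0.001 -0.    -1.   ] arm q at tcp 0.775 r 0.0953
[275.3 154.9] [263, 145, 23, 21, 249] [ 0.5299 -0.1014  0.085 ]
[254.1 291.8] [228, 269, 53, 46, 1848] [ 0.5575 -0.148   0.085 ]
```

Emit:
jog_arm([
  [0,0,-0.05,0,-0.47,0,0.1],
  [0,0,-0.05,0,-0.47,0,0.1],
  [0,0,-0.05,0,-0.47,0,0.1],
  [0,0,-0.05,0,-0.47,0,0.1],
  [0,0,-0.05,0,-0.47,0,0.1],
  [0,0,0,0,0,0,0.1],
  [0,0,0,0,0,0,0.1],
  [0,0,0,0,0,0,0.1],
])

```text
t: 10.7
tool_pos: [0.54, -0.1637, 0.0411]
tool_rot: [1.009, 2.974, -0.001]
contact_force: [1.2, -3.4, 0.1]
opening: 0.0207
```

```bash
python3 st.py; python3 wr.py pics/w7.png
```

```text
t 10.7 pos [ 0.54   -0.1637  0.0411] F [ 1.2 -3.4  0.1] open 0.0207 q [-0.43  0.09  1.89 -0.    1.15 -1.34]
tool y ang 0.916 z [ 0.001 -0.001 -1.   ] arm q at tcp 1.017 r 0.0953
[408.7 162.4] [379, 149, 63, 31, 725] [ 0.5323 -0.0911  0.085 ]
[254.4 292. ] [229, 270, 52, 45, 1825] [ 0.5412 -0.1637  0.085 ]
```

View pics/w7.png

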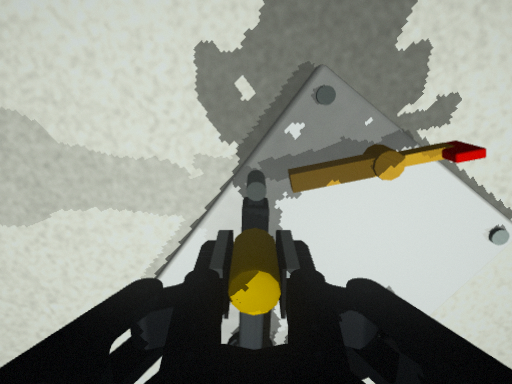

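The pin at (256,187) has passed the nose of the catch at (291,180), and the strut has swung back in behind it. I'll ease back slowly.

Emit:
jog_arm([
  [0,0,0.02,0,0.19,0,0.1],
  [0,0,0.02,0,0.19,0,0.1],
  [0,0,0.02,0,0.19,0,0.1],
  [0,0,0.02,0,0.19,0,0.1],
  [0,0,0.02,0,0.19,0,0.1],
  [0,0,0,0,0,0,0.1],
  [0,0,0,0,0,0,0.1],
])

```text
t: 11.33
tool_pos: [0.5464, -0.1566, 0.0411]
tool_rot: [1.154, 2.919, -0.001]
contact_force: [2.3, -5.7, -2.0]
opening: 0.0208
```

```bash
python3 st.py; python3 wr.py pics/w8.png
```

```text
t 11.33 pos [ 0.5464 -0.1566  0.0411] F [ 2.3 -5.7 -2. ] open 0.0208 q [-0.41  0.1   1.88 -0.    1.15 -1.23]
tool y ang 0.818 z [ 0.002 -0.002 -1.   ] arm q at tcp 0.917 r 0.0953
[401.9 141.3] [388, 134, 30, 14, 128] [ 0.5383 -0.081   0.085 ]
[254.3 292.1] [229, 270, 52, 46, 1829] [ 0.5475 -0.1568  0.085 ]
```

Emit:
jog_arm([
  [0,0,0.01,0,0.1,0,0.1],
  [0,0,0.01,0,0.1,0,0.1],
  [0,0,0,0,0,0,0.1],
  [0,0,0,0,0,0,0.1],
])

```text
t: 11.72
tool_pos: [0.5475, -0.1556, 0.0411]
tool_rot: [1.183, 2.908, -0.003]
contact_force: [1.6, -5.9, -2.7]
opening: 0.0206
```

```bash
python3 st.py; python3 wr.py pics/w9.png; python3 -c "
import cv2;i=cv2.imread('pics/w9.png');cv2.imwrite('pics/w9c.png',cv2.resize(i[90:330,180:480],None,fx=2,fy=2))"
```

```text
t 11.72 pos [ 0.5475 -0.1556  0.0411] F [ 1.6 -5.9 -2.7] open 0.0206 q [-0.41  0.1   1.88 -0.    1.15 -1.2 ]
tool y ang 0.798 z [ 0.001 -0.003 -1.   ] arm q at tcp 0.902 r 0.0953
[254.2 292.1] [228, 269, 53, 46, 1826] [ 0.5486 -0.1558  0.085 ]
```

View pics/w9c.png

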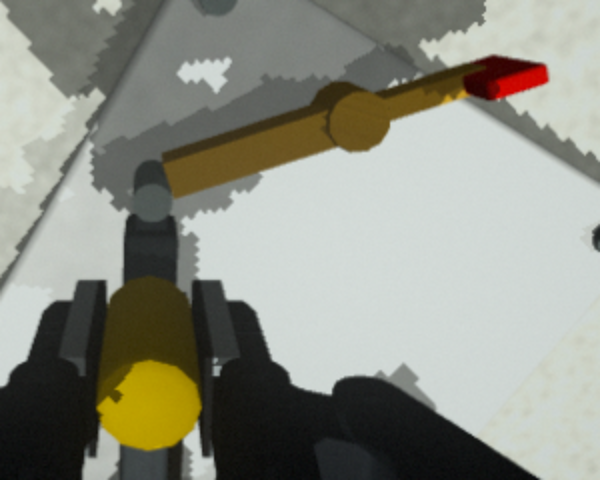

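The pin sits against the end of the catch strut, around (160,185) in the crop. One more small ease should show it holding. Then I'll open the jaws by a hair, so the fingers can still catch the arm if it is not hooked.

Emit:
jog_arm([
  [0,0,0.01,0,0.1,0,0.1],
  [0,0,0,0,0,0,0.1],
  [0,0,0,0,0,0,0.26],
  [0,0,0,0,0,0,0.28],
  [0,0,0,0,0,0,0.3],
  [0,0,0,0,0,0,0.32],
  [0,0,0,0,0,0,0.32],
  [0,0,0,0,0,0,0.32],
], grip_force=20)

```text
t: 12.43
tool_pos: [0.5475, -0.1533, 0.0407]
tool_rot: [-1.196, -2.904, -0.001]
contact_force: [-0.7, -0.5, 0.6]
opening: 0.0276
```

```bash
python3 st.py; python3 wr.py pics/w10.png
```

```text
t 12.43 pos [ 0.5475 -0.1533  0.0407] F [-0.7 -0.5  0.6] open 0.0276 q [-0.4   0.1   1.88  0.    1.16 -1.19]
tool y ang 0.79 z [-0.     0.001 -1.   ] arm q at tcp 0.885 r 0.0969
[287.8 171.2] [282, 164, 14, 17, 99] [ 0.5225 -0.1115  0.085 ]
[250.3 295.9] [224, 273, 53, 46, 1838] [ 0.5486 -0.1557  0.085 ]
```

The knob did not move, still at (0.5486,-0.1557), and the force is about 0 with the jaws clear. The arm is hooked, so I'll open and lift straight up.

Emit:
jog_arm([
  [0,0,0,0,0,0,0.4],
  [0,0,0,0,0,0,0.5],
  [0,0,0,0,0,0,0.55],
  [0,0,0,0,0,0,0.55],
  [0,0,0,0,0,-0.6,0.55],
  [0,0,0,0,0,-1.2,0.55],
  [0,0,0,0,0,-2,0.55],
  [0,0,0,0,0,-3,0.55],
  [0,0,0,0,0,-3,0.55],
  [0,0,0,0,0,-3,0.55],
  [0,0,0,0,0,-3,0.55],
  [0,0,0,0,0,0,0.55],
])

```text
t: 13.48
tool_pos: [0.5515, -0.1555, 0.2088]
tool_rot: [1.191, 2.891, -0.0]
contact_force: [1.0, 0.1, 1.2]
opening: 0.0472
```

```bash
python3 st.py; python3 wr.py pics/w11.png; python3 - <<'E'
from h import *
p,d=vision.get_image('side'); a=p[95:335,90:310]; a=cv2.resize(a,(352,384),interpolation=cv2.INTER_CUBIC)[...,::-1]
cv2.imwrite('pics/g11.png',cv2.resize(np.hstack([cv2.imread('pics/w11.png'),a]),None,fx=.92,fy=.92))
E
```

```text
t 13.48 pos [ 0.5515 -0.1555  0.2088] F [1.  0.1 1.2] open 0.0472 q [-0.4  -0.07  1.76  0.    1.44 -1.19]
tool y ang 0.789 z [ 0.013 -0.006 -1.   ] arm q at tcp 0.87 r 0.0926
[307.3 111.4] [296, 104, 28, 17, 144] [ 0.5451 -0.0854  0.085 ]
[283.5 120. ] [268, 113, 29, 16, 148] [ 0.5363 -0.1042  0.085 ]
[250.3 171.9] [239, 161, 24, 23, 424] [ 0.5485 -0.1556  0.085 ]
[446.7 264.8] [443, 255, 9, 21, 115] [ 0.7472 -0.0871  0.085 ]
```

View pics/g11.png

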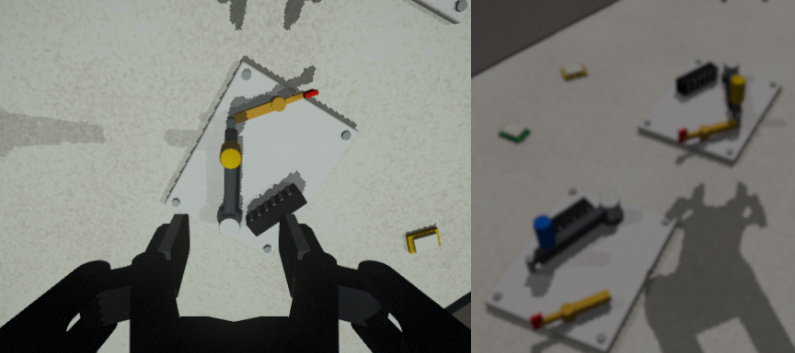

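The yellow arm is hooked open: its knob at (231,157) has not moved, the pin is behind the catch, and the jaw is clear. The blue arm is still shut against its jaw, and the gripper is 10 cm above everything. Handing in.

```bash
python3 -c "
from station import ctrl; print(ctrl.finish_job())"
```

```text
the job is handed in; nothing more can be done
None
```

The yellow-knobbed clamp is cocked and hooked open, and the job was handed in at about 13.5 s. I gripped the knob, drew the arm to about 1.02 rad, eased it back onto the catch at about 0.90, then opened the jaws and lifted clear.

**Last checks:**
- **Knob position:** it stayed within 0.2 mm, at about (0.5485, -0.1556), through easing, release and retreat.
- **Catch:** the last picture shows the pin held behind the catch.
- **Blue clamp:** its arm is still shut and was never touched.
- **Gripper:** it is clear of everything, with about 1 N residual force.

**What failed or disagreed:**
- **First grip slipped:** the fingers came off the top of the knob early in the first draw. Afterwards the arm was at its shut position. I have no reading of whether it was drawn at all before the slip, so a small spring-back can't be ruled out.
- **Fingertip position:** depth from all three cameras put the fingertips about 12 mm behind the reported TCP, while `ctrl.tcp_to_tips` says 22 mm ahead. I gripped about 3.5 cm lower on that measurement, and the second grip held.
- **Force readings:** they never showed the expected 3 to 8 N spring pull while drawing. I relied on the pictures and knob position to judge the hooking instead.

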